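# Feel the stopped polishing wheel for grooves

## Robot

A 6-joint arm with a two-finger parallel gripper is mounted at the origin on the work surface. World frame = base frame: x ahead of the robot, y to its left, z up, the work surface at z = 0. Lengths are in mm, angles in rad, forces in N, time in s.
With the tool pointing down it reaches from about 350 to 775 mm from the base axis. Payload 7.3 kg.
Tool frame: the origin (TCP) lies between the finger pads, 19 mm behind the fingertips; this is the grasp point; z points along the fingers, y is the line along which they close (so a half turn about z gives the same grasp; the last joint's range is limited). The gripper opens to 92 mm and grips with 3 to 60 N. Pads are 19 mm wide; open, the fingers measure 130 mm over their backs; the gripper's body (75 mm by 190 mm) begins 47 mm behind the grasp point.
Start: joints at [-1.452, 0.342, 1.524, -0, 1.275, -0.146], TCP at [137.423, -506.713, 245.541] pointing down, gripper open.
Joint ranges: [-2.53, 2.53], [-0.77, 2.02], [0.04, 2.7], [-1, 4.14], [0.28, 2.66], [-3.11, 3.11]. Speed limits (rad/s): [2.57, 2.57, 3.14, 3.14, 3.14, 3.14].

## Interface

Orientations are given as [roll, pitch, yaw] about the fixed x, y, z axes, in that order (R = Rz(yaw) Ry(pitch) Rx(roll)).
In Python, from plant import bot, imaging, monitor, order gives the robot as it stands (bot), with the cameras (imaging), the readings (monitor) and the job (order).
- The arm moves only by the tool shift_gripper, called as name(argument=value, ...) on one line, values as JSON. Schema: {"type":"object","properties":{"ticks":{"type":"object","properties":{"rows":{"type":"array","items":{"type":"array","items":{"type":"number"},"minItems":5,"maxItems":5},"minItems":1,"maxItems":5}},"additionalProperties":false,"required":["rows"]},"only":{"type":"string"},"quiet":{"type":"boolean"},"lines":{"type":"string"}},"required":["ticks"],"additionalProperties":false}. ticks is an object whose key "rows" holds a list of rows, 1 to 5 of them, each of 5 numbers: the finger opening in mm, then dx, dy, dz in parts of the range, where 1.0 means 250 mm, then a turn about the tool's z in fractions of the full range, 1 being 120 degrees; each row is the pose to reach, as a shift and turn from the pose commanded when the call began, along the tool's axes at that moment; what a row does not reach only later rows make up. A row lasts 1/8 s, in which the tool goes at most 62.5 mm and 0.188 rad, less where a joint would pass 70% of its speed; a pose out of reach is approached as far as the arm can. The fingers move at their own pace and stop on an object; the grip force is fixed at half the most. Time passes only in rows, so rows that do not move let the fingers close. The tool returns the time, the measured TCP pose, the force, the opening and the grip force at its end. only (a regular expression) keeps the lines of the reply that match it, lines (a string "A,B") keeps lines A to B, and quiet returns only ok. Input that does not fit is refused with a message, and nothing moves.
- monitor.get_obs(): the state, without advancing time (a new reading comes with each control period).
- imaging.capture(name): name is "scene" or "side" or "wrist"; returns a dict with "color" (400x640x3 uint8, red, green, blue), "K" (3x3 intrinsics, pixels), "R" (3x3) and "t" (3): a world point X has camera coordinates R X + t. Camera axes: x right, y down, z forward; pixel columns grow to the right and rows downward; lengths in mm; the calibration is good to about 2 mm. A picture is of the moment at which its call begins. There is no depth.
- order.close_job(): hands the job in; it is judged then, once.
The state is a dict: "time": time; "joint_positions": joint angles; "dq": joint speeds; "tau": joint torques, N m; "tool_pos": TCP position; "tcp_rot": TCP orientation; "contact_force": force on the tool from outside, world axes, zero at the start; "moment": the same for the moment, N m; "grip_width": finger opening in mm; "finger_force": force on a finger pad.
Only numpy, scipy, OpenCV 4.12 (cv2) and the standard library are available. Lean on these libraries where they do the work, as an engineer would, in place of code of your own. Each camera call takes 0.05 s, during which the arm holds its last target. There are 200 camera calls.

## Task

The gem polisher's wheel has been stopped to be checked for grooves: touch its flat steel face with the fingertips close beside the centre flange, draw them out to the rim along a clear line with a light, unbroken touch, then lift off. Do not turn the wheel or touch the clamp flange and nut, and leave the tang standing with its stone on the wheel, and the things around the mill, where they are.

Things in the scene. Friction and masses are not known exactly. Their poses are not given: they have to be found in the camera images.
- mill: bench mill: round cast-aluminium drip pan, 352 mm outside diameter, wall 36 mm high, screwed down to the bench with four small round lugs (16 mm high with their bolts, 200 mm from the axis at most). It does not move. Origin: centre of its underside on the bench, on the spindle's upright axis
- plate: polishing wheel: flat level bare-steel disc, 300 mm diameter, 16 mm thick, its face 55 mm above the bench. Origin: centre of the top face, on the upright axis. Sprung: sinks about 1 mm per 5 N pressed (6 mm at most) and comes back. Turns easily about its axis (drag about 0.06 N m plus the stone's). Distance from the axis counts at the TCP, midway between the fingers: best closed and pointing down
- nut: clamp in the middle of the plate, turning with it: a round flange 70 mm in diameter and 7 mm high, with a hexagon nut 33 mm across its corners on it and the spindle's end, 28 mm high in all. Origin: on the axis, at the level of the plate's top face
- tang_stone (a point): the tang: loose aluminium arm, 0.7 to 1 kg, 200 mm long, lying along a radius of the plate, 121 mm high, 130 mm wide over its rear bar. It stands on two screw feet on the bench and on the stone in its dop, on the plate. Its head (64 mm wide with its screw and knob) reaches in to 100 mm from the axis. This point: the stone's tip, on the plate's face, 112 mm from the axis
- tang: the same tang as a whole. Its frame lies on the plate's axis at bench level (origin off the part itself), z up; its x axis points from the axis out along the tang: head and stone 100 to 133 mm out, rear bar and feet 267 to 293 mm out (feet 52 mm either side of the x axis)
- jar: small closed paste jar, white cap, 44 mm diameter, 45 mm high, loose on the bench by the mill. Origin: centre of its underside
- rack: wooden block 36 x 80 x 26 mm with three spare dops in a row along its y axis, 56 mm high in all, loose on the bench by the mill. Origin: centre of its underside

How it is judged (in metres and radians):
On the way, in this order (a step that is already met when the one before it is completed fails the run):
1. fingertips touch the plate's face close beside the flange (less than 70 mm from the axis) (contact force between the fingers and plate above 0.3 N and horizontal distance between the grasp point and plate below 0.07 m).
2. still in light contact, 72 to 82 mm from the axis (contact force between the fingers and plate above 0.3 N and horizontal distance between the grasp point and plate between 0.072 and 0.082 m).
3. still in light contact, 84 to 94 mm from the axis (contact force between the fingers and plate above 0.3 N and horizontal distance between the grasp point and plate between 0.084 and 0.094 m).
4. still in light contact, 96 to 106 mm from the axis (contact force between the fingers and plate above 0.3 N and horizontal distance between the grasp point and plate between 0.096 and 0.106 m).
5. still in light contact, 108 to 118 mm from the axis (contact force between the fingers and plate above 0.3 N and horizontal distance between the grasp point and plate between 0.108 and 0.118 m).
6. still in light contact, 120 to 130 mm from the axis (contact force between the fingers and plate above 0.3 N and horizontal distance between the grasp point and plate between 0.12 and 0.13 m).
7. still in light contact at the rim (more than 132 mm from the axis) (contact force between the fingers and plate above 0.3 N and horizontal distance between the grasp point and plate above 0.132 m).
At the end, for the whole second after the job is handed in: After the light touch from flange to rim: fingers off the plate (under 0.05 N), plate at rest and turned less than 0.10 rad; the tang's stone within 8 mm and frame origin within 10 mm of their start; jar and rack moved less than 10 mm (distance of tang_stone from where it was at the start of the episode below 0.008 m and distance of each of tang, jar, rack from where it was at the start of the episode below 0.01 m and angle between the x axis of plate and the x axis of mill, either way round below 0.1 rad and linear speed of plate below 0.01 m/s and contact force between the fingers and plate below 0.05 N).
It fails at once if the plate is pressed with more than 20 N (contact force between any of the fingers, the arm and plate above 20 N).
It fails at once if the plate is turned by more than 0.10 rad (angle between the x axis of plate and the x axis of mill, either way round above 0.1 rad).
It fails at once if the clamp flange or nut is touched with more than 1 N (contact force between the fingers and nut above 1 N).
It fails at once if the tang is moved: its stone by more than 8 mm or its frame's origin by more than 10 mm (distance of tang_stone from where it was at the start of the episode above 0.008 m or distance of tang from where it was at the start of the episode above 0.01 m).
It fails at once if the jar or rack is moved by more than 10 mm (distance of any of jar, rack from where it was at the start of the episode above 0.01 m).
It also fails if it takes over 38 s, if anything falls off the work surface, if the arm or the gripper's body presses on something with over 40 N, if the wrist force passes 120 N, or if a joint passes its speed limit or range.

## Working session

There is one attempt and no reset: what is moved stays moved. The work goes in short steps, Python scripts to look and compute and a tool call to move; the robot and the scene stay as the last step left them, time stands still between calls to the robot, and variables do not carry over. Pictures are saved under pics/ and viewed, at most 10 in all, crops included, and the job is handed in when it is done.

```bash
mkdir -p pics; ls
```

Run:
```python
from plant import bot, imaging, monitor, order
import cv2
o=monitor.get_obs();print(o)
for n in("scene","side"):
    c=imaging.capture(n);cv2.imwrite(f"pics/{n}0.png",c["color"][:,:,::-1]);print(n,c["K"],c["R"],c["t"])
```

```text
pics
plant.py
{'time': 0.0, 'joint_positions': array([-1.45198674e+00,  3.42722283e-01,  1.52501623e+00,  3.23802308e-05,
        1.27539131e+00, -1.45974337e-01]), 'dq': array([ 1.25794940e-03, -8.85851313e-04,  4.01412667e-04, -7.77843785e-05,
        1.55698587e-04, -5.26504211e-04]), 'tau': array([-1.73217118e-04, -4.31237948e+01, -2.44224787e+01,  7.18365703e-02,
        5.58960834e-02, -1.28235056e-04]), 'tool_pos': array([ 137.39148964, -506.31514879,  244.84544246]), 'tcp_rot': array([-3.14007634e+00, -2.54224981e-04,  2.64774275e-01]), 'contact_force': array([-0.01887441, -0.20025829, -0.2859028 ]), 'moment': array([ 0.04600426, -0.02444434,  0.01139898]), 'finger_force': 0.0, 'grip_width': 91.50186245249768}
scene [[415.42377474   0.         316.11436933]
 [  0.         415.42377474 197.11117255]
 [  0.           0.           1.        ]] [[-0.7630252   0.64618558 -0.0153864 ]
 [ 0.49565505  0.56966611 -0.65559636]
 [-0.4148718  -0.5078629  -0.75495474]] [ 448.18396142 -287.11629338 1228.0403772 ]
side [[412.6669487    0.         314.49327754]
 [  0.         412.6669487  196.15723632]
 [  0.           0.           1.        ]] [[-0.78732437 -0.61615025  0.02189074]
 [-0.4118552   0.49918847 -0.76235567]
 [ 0.45879803 -0.60923702 -0.64678793]] [507.57906446 280.86797344 796.62408742]
```

View pics/scene0.png

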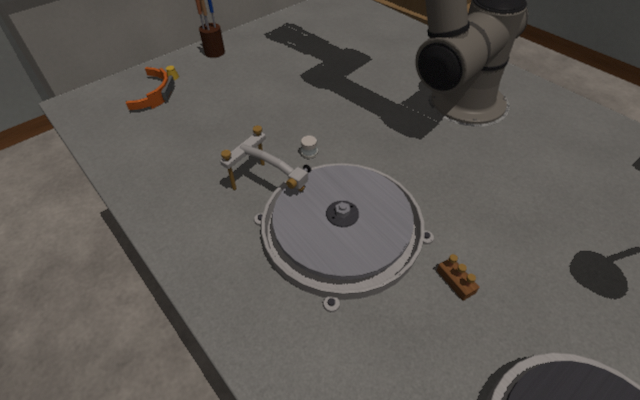

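View pics/side0.png

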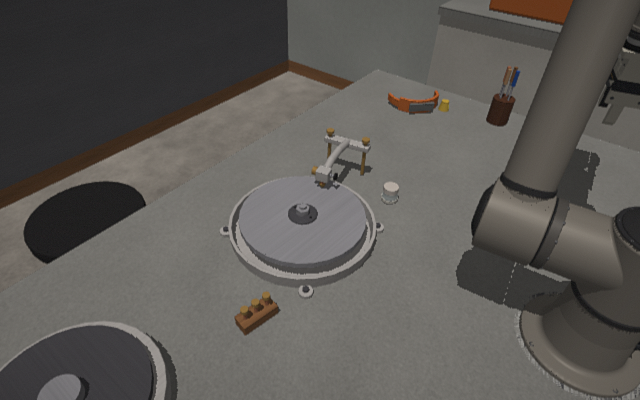

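The scene view shows the wheel centred near (343,219), nut at (343,210), tang to the upper left (head at 300,180), jar at (309,147) and rack at (458,277). The side view shows the nut at (302,210), tang head (325,175), jar (391,190) and rack (257,312).

Create h.py:
```python
import numpy as np, cv2
def ray(c,uv,z):
    uv=np.atleast_2d(uv).astype(float)
    d=np.c_[uv,np.ones(len(uv))]@np.linalg.inv(c["K"]).T@c["R"]
    o=-c["R"].T@c["t"]
    return o+d*((z-o[2])/d[:,2])[:,None]
def tri(c1,p1,c2,p2):
    P=[c["K"]@np.c_[c["R"],c["t"]] for c in(c1,c2)]
    X=cv2.triangulatePoints(P[0],P[1],np.float64(p1).reshape(2,1),np.float64(p2).reshape(2,1))
    return (X[:3]/X[3]).ravel()
```

Run:
```python
from plant import bot, imaging, monitor, order
from h import *
C={n:imaging.capture(n) for n in("scene","side")}
for n,seed in(("scene",(300,225)),("side",(265,230))):
    c=C[n];im=cv2.bilateralFilter(c["color"],9,40,5)
    m=np.zeros((402,642),np.uint8)
    cv2.floodFill(im.copy(),m,seed,0,(9,)*3,(9,)*3,4|(255<<8)|cv2.FLOODFILL_MASK_ONLY|cv2.FLOODFILL_FIXED_RANGE*0)
    m=cv2.morphologyEx(m[1:-1,1:-1],cv2.MORPH_OPEN,np.ones((5,5)))
    k=max(cv2.findContours(m,0,1)[0],key=cv2.contourArea)
    w=ray(c,k[:,0],55)[:,:2].astype(np.float32)
    print(n,cv2.contourArea(k),"fit",cv2.fitEllipse(w),"enc",cv2.minEnclosingCircle(cv2.convexHull(w)))
    v=c["color"].copy()[:,:,::-1].copy();cv2.drawContours(v,[k],-1,(0,0,255),1);C[n+"v"]=v[120:340,150:500]
t=lambda a,b:tri(C["scene"],a,C["side"],b).round(1)
print("nut top",t((343,205),(303,205)))
print("jar",t((309,140),(391,185)));print("rack base",ray(C["scene"],(458,283),13),ray(C["side"],(257,318),13))
print("head",t((299,180),(325,174)),"knobs",t((257,130),(331,131)),t((226,155),(365,141)), t((257,130),(365,141)),t((226,155),(331,131)))
cv2.imwrite("pics/m.png",np.hstack([C["scenev"],C["sidev"]]))
```

```text
scene 243325.5 fit ((373.95477294921875, -248.48487854003906), (1512.1949462890625, 2239.65087890625), 45.38166427612305) enc ((178.5106964111328, -525.9495239257812), 1228.140869140625)
side 242688.5 fit ((1065.282958984375, -604.69384765625), (2426.787353515625, 3332.81396484375), 140.6088409423828) enc ((1281.815185546875, -1091.5118408203125), 1872.668212890625)
nut top [600.9 103.6  83.3]
jar [ 498.5 -132.9   47.6]
rack base [[525.01705021 359.06116391  13.        ]] [[510.03974074 354.78378925  13.        ]]
head [626.8 -11.8  89.7] knobs [661.9 -92.6 179. ] [ 672.2 -264.4   30.8] [ 615.5 -179.8  113.1] [ 715.5 -158.5  112.8]
```

View pics/m.png

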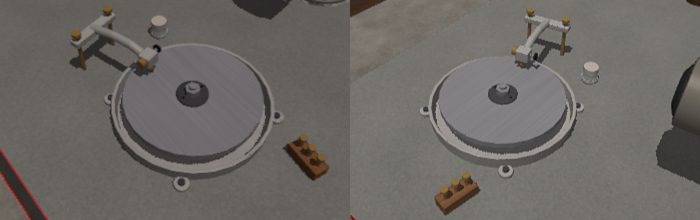

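The floodfill leaked, but my triangulated points are consistent: nut top at z 83 and the tang's rear knobs 280 mm out at z 113. I'll refine the axis with the dark flange and the wheel's edge.

Run:
```python
from h import *
from plant import bot, imaging, monitor, order
from scipy.optimize import least_squares
A=np.array([601,104.])
for n in("scene","side"):
    c=imaging.capture(n);g=cv2.cvtColor(c["color"],cv2.COLOR_RGB2GRAY);hs=c["color"].astype(int)
    pr=lambda X:(lambda q:q[:2]/q[2])(c["K"]@(c["R"]@X+c["t"]))
    # radial profiles: sample along world radii at z=55, edge = strongest drop near r=150
    a=np.radians(np.arange(0,360,4));r=np.arange(135,166,.5)
    P=[];
    for t in a:
        if abs((np.degrees(t)+76.7+180)%360-180)<35: continue
        uv=np.array([pr(np.array([A[0]+q*np.cos(t),A[1]+q*np.sin(t),55])) for q in r],np.float32)
        s=cv2.remap(cv2.GaussianBlur(g,(0,0),.8),uv[:,:1].copy(),uv[:,1:].copy(),cv2.INTER_LINEAR).ravel().astype(float)
        i=np.argmax(abs(np.gradient(s)));P.append(A+r[i]*np.array([np.cos(t),np.sin(t)]))
    P=np.array(P)
    f=least_squares(lambda p:np.hypot(*(P-p).T)-150,A,loss="soft_l1",f_scale=1);print(n,"plate R=150",f.x,np.median(abs(f.fun)))
    m=np.zeros_like(g);u=pr(np.r_[A,58]).astype(int);cv2.circle(m,tuple(map(int,u)),24,255,-1)
    m=((g<70)&(m>0)).astype(np.uint8)
    m=cv2.morphologyEx(m,cv2.MORPH_CLOSE,np.ones((9,9)))
    k=max(cv2.findContours(m,0,1)[0],key=cv2.contourArea);e=cv2.convexHull(k)
    w=ray(c,k[:,0],60)[:,:2].astype(np.float32);print("flange",cv2.fitEllipse(w),g[int(u[1]),int(u[0])-14])
```

```text
scene plate R=150 [599.14991399 109.2809939 ] 3.001314383555382
flange ((605.0191040039062, 106.21389770507812), (66.78349304199219, 68.91992950439453), 131.1556854248047) 49
side plate R=150 [604.37673458 106.55942198] 4.614289339702822
flange ((598.2547607421875, 107.23089599609375), (59.91307067871094, 69.091796875), 124.90108489990234) 70
```

shift_gripper(ticks={"rows": [[0, 0, 0, 0, 0], [0, 0, 0, 0, 0]]})

```text
time: 0.55
tool_pos: [137.4, -506.7, 245.5]
tcp_rot: [3.142, -0.0, 0.265]
contact_force: [0.3, 0.6, 0.2]
grip_width: 76.3
finger_force: 0.0
```

The manual's scale: shifts go in shares of 250 mm and turns go in shares of 120 degrees. Converting my numbers, 220 mm / 250 = 0.88, -193 mm / 250 = -0.772.

shift_gripper(ticks={"rows": [[0, 0.16, -0.14, 0, 0], [0, 0.34, -0.3, 0, 0], [0, 0.52, -0.456, 0, 0], [0, 0.7, -0.616, 0, 0], [0, 0.88, -0.772, 0, 0]]})

```text
time: 1.18
tool_pos: [300.0, -261.3, 245.8]
tcp_rot: [3.141, -0.001, 0.264]
contact_force: [0.5, -0.6, 0.1]
grip_width: 26.5
finger_force: 0.0
```

shift_gripper(ticks={"rows": [[0, 0.18, -0.16, 0, 0], [0, 0.36, -0.316, 0, 0], [0, 0.54, -0.476, 0, 0], [0, 0.72, -0.632, 0, 0], [0, 0.9, -0.792, 0, 0]]})

```text
time: 1.8
tool_pos: [465.6, -11.1, 245.8]
tcp_rot: [3.141, -0.001, 0.265]
contact_force: [1.2, -1.1, 0.5]
grip_width: 0.4
finger_force: 0.0
```

Run:
```python
from plant import bot, imaging, monitor, order
import cv2
c=imaging.capture("wrist");cv2.imwrite("pics/w1.png",c["color"][:,:,::-1])
```

```text
(no output)
```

View pics/w1.png

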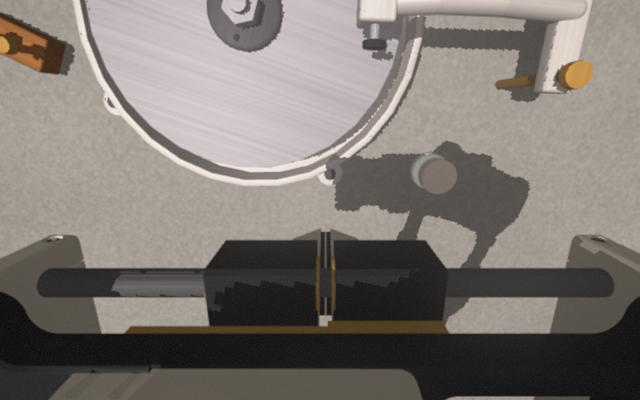

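The wrist view shows the flange at (245,10), cut off at the top, with the tang on the right, the jar's lid at (437,173) and the rack on the left. I'll move a bit nearer and fit the flange there.

To row units: -110 mm / 250 = -0.44, -80 mm / 250 = -0.32.

shift_gripper(ticks={"rows": [[0, 0.1, -0.16, 0, 0], [0, 0.2, -0.32, 0, 0], [0, 0.24, -0.44, 0, 0], [0, 0.24, -0.44, 0, 0]]})

```text
time: 2.35
tool_pos: [493.6, 110.7, 245.3]
tcp_rot: [-3.141, 0.0, 0.268]
contact_force: [-0.7, -0.7, -0.8]
grip_width: 0.4
finger_force: 0.0
```

Run:
```python
from plant import bot, imaging, monitor, order
from h import *
c=imaging.capture("wrist");im=c["color"];g=cv2.cvtColor(im,cv2.COLOR_RGB2GRAY)
pr=lambda X:(lambda q:q[:2]/q[2])(c["K"]@(c["R"]@X+c["t"]))
u=pr(np.array([601,105.5,62]));m=np.zeros_like(g);cv2.circle(m,tuple(map(int,u)),75,255,-1)
m=((g<110)&(m>0)).astype(np.uint8);m=cv2.morphologyEx(cv2.morphologyEx(m,3,np.ones((9,9))),2,np.ones((5,5)))
k=max(cv2.findContours(m,0,1)[0],key=cv2.contourArea)
v=im[:,:,::-1].copy();cv2.drawContours(v,[k],-1,(0,0,255),1)
print(u,cv2.fitEllipse(ray(c,k[:,0],60)[:,:2].astype(np.float32)))
# plate: bright mask
b=((g>140)).astype(np.uint8)
for uv in[(600,104,83)]: cv2.circle(v,tuple(map(int,pr(np.array(uv,float)))),2,(0,255,0),-1)
for t in np.arange(0,6.28,.05):
    p=pr(np.array([601+150*np.cos(t),105.5+150*np.sin(t),55]));cv2.circle(v,tuple(map(int,p)),1,(255,0,0),-1)
cv2.imwrite("pics/w2.png",v)
```

```text
[359.62761576  77.64226937] ((602.3401489257812, 101.9321517944336), (60.811851501464844, 64.29560852050781), 115.55584716796875)
```

View pics/w2.png

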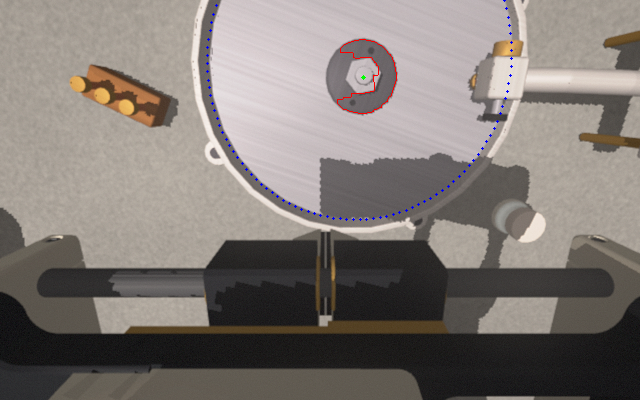

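The flange's centre in the wrist view is about (362,76), so the axis is about (602,104), consistent with the nut. Next I hover 64 mm out, opposite the tang, and come down.

To row units: 150 mm / 250 = 0.6, 103 mm / 250 = 0.412.

shift_gripper(ticks={"rows": [[0, 0.2, -0.06, 0, 0], [0, 0.412, -0.124, 0, 0], [0, 0.412, -0.124, 0.2, 0], [0, 0.412, -0.124, 0.42, 0], [0, 0.412, -0.124, 0.6, 0]]})

```text
time: 3.02
tool_pos: [584.6, 164.1, 93.4]
tcp_rot: [3.141, 0.001, 0.263]
contact_force: [0.7, -0.2, 0.4]
grip_width: 0.8
finger_force: 0.0
```

shift_gripper(ticks={"rows": [[0, 0, 0, 0.04, 0], [0, 0, 0, 0.04, 0], [0, 0, 0, 0.04, 0]]})

```text
time: 3.4
tool_pos: [586.5, 165.7, 87.9]
tcp_rot: [3.141, -0.004, 0.264]
contact_force: [0.1, -1.0, 0.1]
grip_width: 0.4
finger_force: 0.0
```

Run:
```python
from plant import bot, imaging, monitor, order
import cv2
for n in("scene","side"):
    c=imaging.capture(n);cv2.imwrite(f"pics/{n}3.png",cv2.resize(c["color"][120:320,200:460,::-1],None,fx=3,fy=3))
print(monitor.get_obs()["tool_pos"],monitor.get_obs()["contact_force"])
```

```text
[586.10908568 165.91383168  87.54652812] [ 0.75764345 -0.80604041 -0.25404381]
```

View pics/scene3.png

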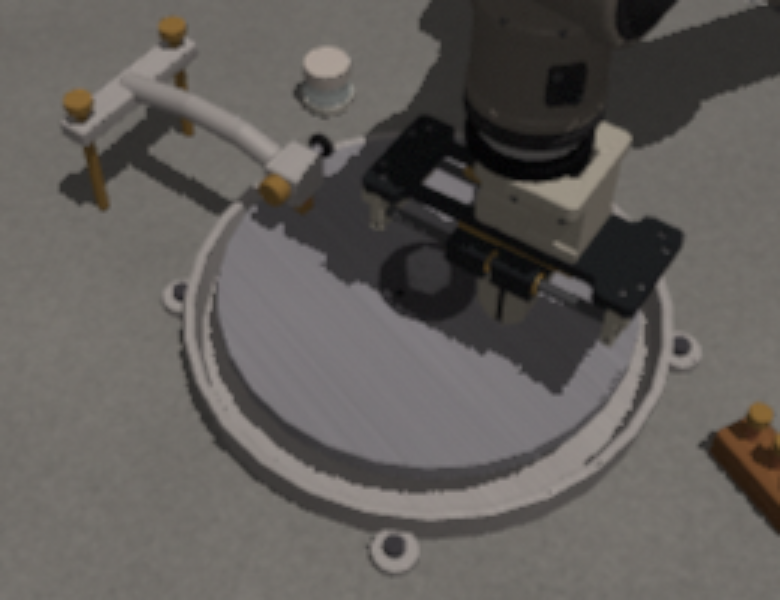

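View pics/side3.png

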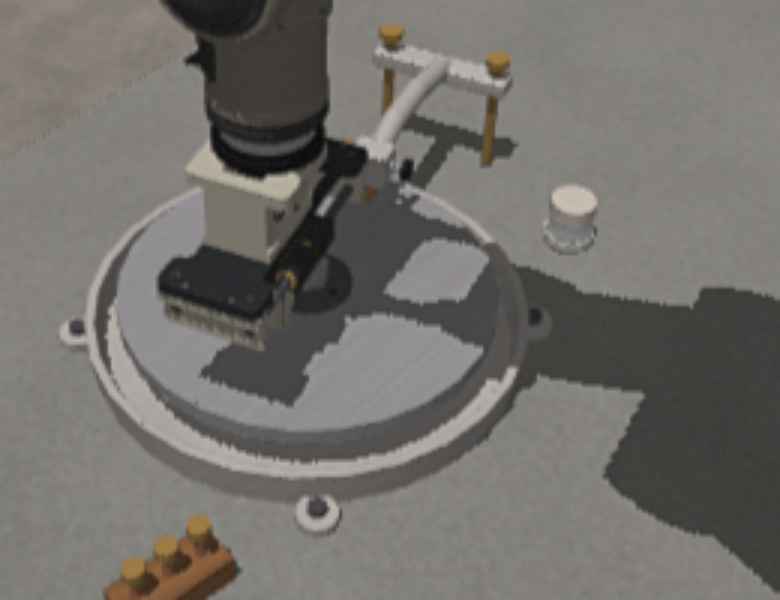

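The pictures show the closed fingers above the wheel just outside the flange, the body clear of the tang and nut, with the jar and rack in place. I'll go down slowly to find contact.

To row units: 9 mm / 250 = 0.036, 8 mm / 250 = 0.032.

shift_gripper(ticks={"rows": [[0, 0, 0, 0.02, 0], [0, 0, 0, 0.028, 0], [0, 0, 0, 0.032, 0], [0, 0, 0, 0.036, 0], [0, 0, 0, 0.036, 0]]})

```text
time: 4.12
tool_pos: [585.0, 165.9, 76.4]
tcp_rot: [3.142, 0.0, 0.265]
contact_force: [0.1, 0.0, -0.3]
grip_width: 0.2
finger_force: 0.0
```

shift_gripper(ticks={"rows": [[0, 0, 0, 0.002, 0], [0, 0, 0, 0.004, 0], [0, 0, 0, 0.006, 0], [0, 0, 0, 0.006, 0], [0, 0, 0, 0.006, 0]]})

```text
time: 4.75
tool_pos: [585.0, 165.9, 75.0]
tcp_rot: [3.142, 0.0, 0.265]
contact_force: [0.7, 0.2, 0.3]
grip_width: 0.5
finger_force: 0.0
```

To row units: 1 mm / 250 = 0.004, 0.5 mm / 250 = 0.002.

shift_gripper(ticks={"rows": [[0, 0, 0, 0.002, 0], [0, 0, 0, 0.004, 0], [0, 0, 0, 0.004, 0], [0, 0, 0, 0.004, 0], [0, 0, 0, 0.004, 0]]})

```text
time: 5.38
tool_pos: [585.0, 165.9, 74.0]
tcp_rot: [3.142, -0.0, 0.265]
contact_force: [-0.1, 0.1, 1.4]
grip_width: 0.2
finger_force: 0.6
```

shift_gripper(ticks={"rows": [[0, 0, 0, 0.0016, 0], [0, 0, 0, 0.0032, 0], [0, 0, 0, 0.0032, 0], [0, 0, 0, 0.0032, 0], [0, 0, 0, 0.0032, 0]]})

```text
time: 6.0
tool_pos: [585.1, 165.8, 73.3]
tcp_rot: [3.142, -0.0, 0.265]
contact_force: [-1.4, -0.5, 3.7]
grip_width: 0.0
finger_force: 2.3
```

Steady light contact of about 4 N. Now I draw outward.

To row units: -14 mm / 250 = -0.056, -11 mm / 250 = -0.044.

shift_gripper(ticks={"rows": [[0, 0, -0.008, 0, 0], [0, 0, -0.02, 0, 0], [0, 0, -0.032, 0, 0], [0, 0, -0.044, 0, 0], [0, 0, -0.056, 0, 0]]})

```text
time: 6.62
tool_pos: [581.4, 179.5, 73.3]
tcp_rot: [3.141, -0.0, 0.265]
contact_force: [0.6, -4.8, 5.2]
grip_width: 0.8
finger_force: 2.3
```

shift_gripper(ticks={"rows": [[0, 0, -0.012, 0, 0], [0, 0, -0.024, 0, 0], [0, 0, -0.036, 0, 0], [0, 0, -0.048, 0, 0], [0, 0, -0.06, 0, 0]]})

```text
time: 7.25
tool_pos: [577.3, 194.0, 73.2]
tcp_rot: [3.142, 0.0, 0.265]
contact_force: [0.3, -4.3, 5.6]
grip_width: 0.5
finger_force: 2.4
```

To row units: -15 mm / 250 = -0.06, -12 mm / 250 = -0.048.

shift_gripper(ticks={"rows": [[0, 0, -0.012, 0, 0], [0, 0, -0.024, 0, 0], [0, 0, -0.036, 0, 0], [0, 0, -0.048, 0, 0], [0, 0, -0.06, 0, 0]]})

```text
time: 7.88
tool_pos: [573.4, 208.5, 73.2]
tcp_rot: [3.142, 0.0, 0.265]
contact_force: [1.5, -3.2, 5.2]
grip_width: 0.6
finger_force: 2.3
```

shift_gripper(ticks={"rows": [[0, 0, -0.012, 0, 0], [0, 0, -0.024, 0, 0], [0, 0, -0.036, 0, 0], [0, 0, -0.048, 0, 0], [0, 0, -0.06, 0, 0]]})

```text
time: 8.5
tool_pos: [569.5, 223.0, 73.2]
tcp_rot: [3.142, 0.0, 0.265]
contact_force: [1.2, -3.7, 3.6]
grip_width: 0.3
finger_force: 2.2
```

shift_gripper(ticks={"rows": [[0, 0, -0.012, 0, 0], [0, 0, -0.024, 0, 0], [0, 0, -0.036, 0, 0], [0, 0, -0.048, 0, 0], [0, 0, -0.056, 0, 0]]})

```text
time: 9.12
tool_pos: [565.8, 236.5, 73.1]
tcp_rot: [3.142, 0.0, 0.265]
contact_force: [0.2, -3.7, 4.6]
grip_width: 0.7
finger_force: 2.1
```

The radius is about 137 mm. I go 3 mm further for margin, then lift.

To row units: -6 mm / 250 = -0.024, -3 mm / 250 = -0.012.

shift_gripper(ticks={"rows": [[0, 0, -0.006, 0, 0], [0, 0, -0.012, 0, 0], [0, 0, -0.012, 0, 0], [0, 0, -0.012, -0.008, 0], [0, 0, -0.012, -0.024, 0]]})

```text
time: 9.75
tool_pos: [564.4, 239.4, 78.6]
tcp_rot: [-3.141, 0.002, 0.265]
contact_force: [-0.3, 0.2, -0.4]
grip_width: 0.6
finger_force: 0.0
```

shift_gripper(ticks={"rows": [[0, 0, 0, -0.08, 0], [0, 0, 0, -0.24, 0], [0, 0, 0, -0.4, 0], [0, 0, 0, -0.52, 0], [0, 0, 0, -0.52, 0]]})

```text
time: 10.38
tool_pos: [566.0, 239.8, 211.7]
tcp_rot: [-3.141, -0.005, 0.265]
contact_force: [0.2, -0.2, -0.2]
grip_width: 0.8
finger_force: 0.0
```

Run:
```python
from plant import bot, imaging, monitor, order
import cv2,numpy as np
a=imaging.capture("scene")["color"];b=imaging.capture("side")["color"]
cv2.imwrite("pics/end.png",np.hstack([a[100:340,200:500],b[100:340,200:500]])[:,:,::-1])
```

```text
(no output)
```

View pics/end.png

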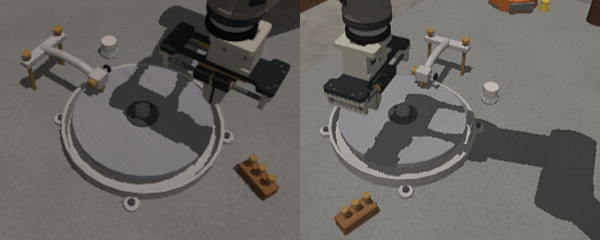

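The gripper is clear of the wheel. In the crop, the tang head (98,78), jar (109,43) and rack (258,175) are where they were at the start.

```bash
python3 -c "
from plant import bot, imaging, monitor, order
print(order.close_job())"
```

```text
the job is handed in; nothing more can be done
None
```

I drew the closed fingertips from about 64 mm to about 140 mm from the axis, opposite the tang, at roughly 4–6 N. I then lifted clear and handed the job in at about 10.5 s. The readings showed contact throughout and the last pictures showed nothing moved, but the hand-in returned no verdict.

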